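# Gauge the knife groove in the bread board

## Task

Check how worn the bread board is: take the depth gauge from its stand, set it square across the knife groove with its probe in the groove, and press steadily with about 14 N in all, never 25 N, until its foot sits flat and firm on the board. Leave the gauge standing there, read the groove's depth from it, and then slide the wear marker fully to its left end (beside the deeply slotted sample block) if the groove is deeper than 7 mm, or fully to its right end (beside the shallow sample) if it is less; within 1 mm of 7, either end will do. Leave the jars, muffin and dish alone.

Things in the scene. Friction and masses are not known exactly. Their poses are not given: they have to be found in the camera images.
- gauge: loose depth gauge, 0.22 to 0.34 kg: steel foot 60 (x) x 30 (y) x 10 mm, on it a square black barrel 24 x 24 mm, from 10 to 62 mm above the underside, gripped from above across either pair of flats. Origin: centre of the underside, z up. A round-nosed probe 5 mm thick comes out of the underside's centre, its 8 mm stem out of the barrel's top. Starts on its stand.
- probe (a joint): how far the probe is pushed in, m: 0 = 12 mm out below the foot, as at the start; 0.012 = fully in. Weakly sprung outward, with 4 N friction: slides in at 4.5 to 6 N, more than the gauge weighs, and stays when let go. Foot flat, probe on the groove's floor: depth = 0.012 - value. Stem's top is 6 mm above the barrel (4.5 above its collar) at 0 and rises with the value.
- foot (a point): centre of the underside of the gauge's foot (the same point as the gauge's origin)
- barrel (a point): point on the gauge's axis 38 mm above the foot's underside, a good height to grip
- board: wooden bread board on a rubber mat, does not move: 160 (x) x 150 (y) mm, planed now and then, so its top lies 22 to 30 mm above the counter, not measured. Origin: under its centre, on the counter. A knife groove 9 mm wide, 90 long runs along its y axis through its centre, the upper 2 mm of its edges bevelled. Depth varies, 3 to 11 mm below the board's top, alike along its length.
- groove (a point): the groove's middle, in plan exactly; its height is that of a new board, 26 mm above the counter, while the true top may lie up to 4 mm higher or lower. Axes as the board's
- stand: grey stand for the gauge, does not move: 84 (x) x 50 (y) x 20 (z) mm with a slot 18 mm wide along its y axis in which the probe hangs. Origin: centre of its underside. The gauge stands on its top, axes alike.
- marker (a joint): place of the wear marker's grip along its track, m: 0 = right end (-y of the track), 0.08 = left end (+y). Starts near the middle; it stays where it is left; about 1.5 N moves it.
- marker_top (a point): centre of the top of the wear marker's black grip, 54.5 mm above the counter; the grip is 28 (across the track) x 20 (along it) x 40 (high) mm, can be gripped from above across its 28 mm or 20 mm
- marker_base: track of the wear marker, does not move: aluminium bar 40 (x) x 130 (y) x 14 (z) mm, its origin at the centre of its underside; the grip slides along its y axis. 85 mm from the origin stand two wooden sample blocks, 32 (x) x 10 (y) x 22 (z) mm: at +y (left) with a deep slot, at -y (right) with a shallow one. A plate 44 x 186 x 3 mm lies under all.
- honey: bystander: honey jar, 72 mm wide, 101 high
- muffin: bystander: muffin, 80 mm wide, 76 high
- spice: bystander: spice jar, 41 mm wide, 105 high
- dish: bystander: small dish, 115 mm wide, 17 high
Mind the look-alikes: they are no part of the job. What is shaped like the gauge but pink is not meant.

How it is judged:
On the way, in this order (a step that is already met when the one before it is completed fails the run):
1. the gauge is pressed flat on the board, square across the groove with the probe in it, with more than 9 N in all (x of foot in the frame of board between -0.005 and 0.005 m and y of foot in the frame of board between -0.042 and 0.042 m and z of foot in the frame of groove between -0.0055 and 0.0055 m and angle between gauge's own z axis and vertical below 0.03 rad and angle between the x axis of gauge and the x axis of board, either way round below 0.2 rad and value of joint probe between 0.0005 and 0.0105 m and contact force between gauge and board above 9 N), for 0.2 s.
2. the gauge stands there released and the wear marker is at the end that matches the depth (x of foot in the frame of board between -0.005 and 0.005 m and y of foot in the frame of board between -0.042 and 0.042 m and z of foot in the frame of groove between -0.0055 and 0.0055 m and angle between gauge's own z axis and vertical below 0.03 rad and angle between the x axis of gauge and the x axis of board, either way round below 0.2 rad and value of joint probe between 0.0005 and 0.0105 m and contact force between the fingers and gauge below 0.1 N and ((value of joint probe below 0.006 m and value of joint marker above 0.07 m) or (value of joint probe above 0.004 m and value of joint marker below 0.01 m))), for 0.2 s.
At the end, for the whole second after the job is handed in: Gauge at rest on the board, upright (0.03 rad), square across (0.2 rad), axis within 5 mm of the groove's centre line and 42 mm of its middle, probe in the groove; marker at rest within 10 mm of its left end for a groove deeper than 7 mm, else of its right end (6 to 8 mm: either) (x of foot in the frame of board between -0.005 and 0.005 m and y of foot in the frame of board between -0.042 and 0.042 m and z of foot in the frame of groove between -0.0055 and 0.0055 m and angle between gauge's own z axis and vertical below 0.03 rad and angle between the x axis of gauge and the x axis of board, either way round below 0.2 rad and value of joint probe between 0.0005 and 0.0105 m and ((value of joint probe below 0.006 m and value of joint marker above 0.07 m) or (value of joint probe above 0.004 m and value of joint marker below 0.01 m)) and linear speed of gauge below 0.01 m/s and not (velocity of joint marker above 0.005 m/s) and velocity of joint marker above -0.005 m/s); the robot touches nothing.
It fails at once if the gauge is pressed on the board with 25 N or more (contact force between gauge and board above 25 N).
It fails at once if the honey jar is pushed more than 15 mm (distance of honey from where it was at the start of the episode above 0.015 m).
It fails at once if the muffin is pushed more than 15 mm (distance of muffin from where it was at the start of the episode above 0.015 m).
It fails at once if the spice jar is pushed more than 15 mm (distance of spice from where it was at the start of the episode above 0.015 m).
It fails at once if the small dish is pushed more than 15 mm (distance of dish from where it was at the start of the episode above 0.015 m).
It also fails if it takes over 58 s, if anything falls off the work surface, if the arm or the gripper's body presses on something with over 40 N, if the wrist force passes 120 N, or if a joint passes its speed limit or range.

## Robot

A 6-joint arm with a two-finger parallel gripper is mounted at the origin on a cart in front of the work surface, level with it; the furniture and walls round the work are solid. World frame = base frame: x ahead of the robot, y to its left, z up, the work surface at z = 0. Lengths are in m, angles in rad, forces in N, time in s.
With the tool pointing down it reaches from about 0.2 to 0.875 m from the base axis. Payload 3.4 kg.
Tool frame: the origin (TCP) lies at the very end of the fingers, on their centre line; the grasp point (between the pads) lies 19 mm behind it; z points along the fingers, y is the direction in which the jaws open and shut (so a half turn about z gives the same grasp; the last joint's range is limited). The gripper opens to 94 mm and grips with 3 to 60 N. Pads are 16 mm wide; open, the fingers measure 119 mm over their backs; the gripper's body (75 mm by 177 mm) begins 78 mm behind the grasp point.
Start: joints at [1.21, 0.276, 1.505, -0, 1.361, -0.121], TCP at [0.137, 0.559, 0.205] pointing down, gripper open.
Joint ranges: [-2.89, 2.89], [-0.75, 2.08], [0.22, 2.7], [-1.18, 4.32], [0.11, 2.71], [-2.7, 2.7]. Speed limits (rad/s): [2.57, 2.57, 3.14, 3.14, 3.14, 3.14].

## Interface

Orientations are given as a unit quaternion [x, y, z, w].
In Python, from workcell import r gives the robot as it stands.
- The arm moves only by the shell command python3 -m crank 'ROWS' [FORCE]. ROWS is JSON, a list of rows, each a list of 3 entries, a list of its own where there are three numbers: the shift along the world's x, y, z in m, then the turn, a rotation vector about the world's x, y, z in degrees, then the closure in counts, from 0 (fully open) to 255 (shut). A call has 1 to 12 rows; each row is the pose to reach, as a shift and turn from the pose commanded when the call began; what a row does not reach only later rows make up. A row lasts 1/8 s, in which the tool goes at most 62.5 mm and 10.7 degrees, less where a joint would pass 70% of its speed; a pose out of reach is approached as far as the arm can. A call with a gripper value outside its range is refused whole. The fingers move at their own pace and stop on an object; FORCE is the grip in N (left out, the last holds). Time passes only in rows, so rows that repeat a pose let the fingers close. It gives the time, the measured TCP pose, the force and the opening at its end, in the units of the state.
- r.observe(): the state, without advancing time (a new reading comes with each control period).
- r.camera(name): name is "scene" or "top" or "wrist"; returns a dict with "img" (384x512x3 uint8, red, green, blue), "K" (3x3 intrinsics, pixels), "extrinsics" (4x4, takes a point from camera to world coordinates). Camera axes: x right, y down, z forward; pixel columns grow to the right and rows downward; lengths in m; the calibration is good to about 2 mm. The wrist camera is an equidistant fisheye: a pixel r from the principal point sees the ray r / f radians off the axis. A picture is of the moment at which its call begins. There is no depth.
- r.hand_in(): hands the job in, once; it reports no verdict.
The state is a dict: "clock": time; "q": joint angles; "joint_vel": joint speeds; "joint_torque": joint torques, N m; "eef_pos": TCP position; "tcp_rot": TCP orientation; "contact_force": force on the tool from outside, world axes, zero at the start; "ft_torque": the same for the moment, N m; "grip_width": finger opening in m.
Only numpy, scipy, OpenCV 4.12 (cv2) and the standard library are available. Lean on these libraries where they do the work, as an engineer would, in place of code of your own. Each camera call takes 0.05 s, during which the arm holds its last target. There are 200 camera calls.

## Working session

There is one attempt and no reset: what is moved stays moved. The work goes in short steps, Python scripts to look and compute and a shell command to move; the robot and the scene stay as the last step left them, time stands still between calls to the robot, and variables do not carry over. Pictures are saved under pics/ and viewed, about 8 in all and at most 12, crops included, and the job is handed in when it is done.

```bash
mkdir -p pics; ls
python3 - <<'E'
from workcell import r
import cv2,numpy as np
for n in("scene","top"):
    c=r.camera(n);cv2.imwrite(f"pics/{n}0.png",c["img"][:,:,::-1]);print(n,c["K"].tolist(),np.round(c["extrinsics"],4).tolist())
print(r.observe())
E
```

```text
pics
scene [[362.21183206189323, 0.0, 257.46685922235804], [0.0, 362.21183206189323, 192.08329853287145], [0.0, 0.0, 1.0]] [[0.5346, -0.5689, 0.625, -0.1768], [-0.8451, -0.3579, 0.3971, -0.3993], [-0.0022, -0.7405, -0.6721, 0.8479], [0.0, 0.0, 0.0, 1.0]]
top [[401.8752556072897, 0.0, 259.49514855369006], [0.0, 401.8752556072897, 192.8940162694167], [0.0, 0.0, 1.0]] [[-0.0249, -0.9863, 0.1632, 0.3669], [-0.9997, 0.0256, 0.0026, 0.0696], [-0.0068, -0.1631, -0.9866, 1.1191], [0.0, 0.0, 0.0, 1.0]]
{'clock': 0.1, 'q': array([ 1.20997113e+00,  2.76542477e-01,  1.50596192e+00, -1.49787804e-06,
        1.36070737e+00, -1.21001215e-01]), 'joint_vel': array([-1.26242340e-03, -1.62815815e-04, -1.89193896e-03, -5.33426620e-04,
        1.21140507e-03,  3.71265840e-07]), 'joint_torque': array([ 1.94731867e-03, -4.05457127e+01, -2.37779993e+01,  7.05533568e-02,
        2.98333447e-02, -3.84143755e-05]), 'eef_pos': array([0.13641261, 0.5580792 , 0.20470291]), 'tcp_rot': array([ 1.19624638e-01,  9.92818861e-01, -7.86350437e-04, -1.92440239e-04]), 'contact_force': array([-0.67165495, -0.63244831, -1.06927944]), 'ft_torque': array([0.02472019, 0.01701245, 0.00908215]), 'grip_width': 0.09424300803020162}
```

View pics/top0.png

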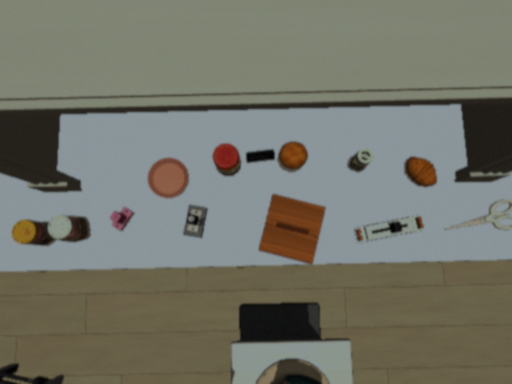

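View pics/scene0.png

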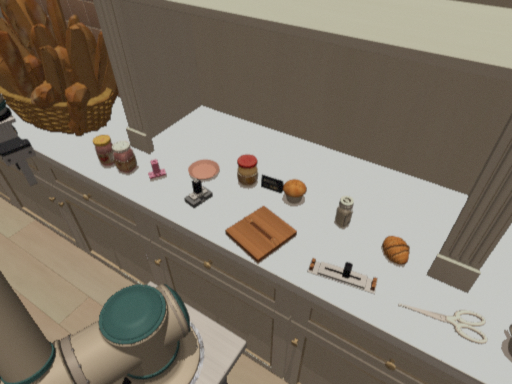

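The top view shows the candidates for the gauge: the grey and black one on its grey stand at (195,220), and the pink look-alike at (121,218). The small black bar at (261,156) is only a sign. I choose (195,220). The board is at (293,228) and the marker at (390,228).

```bash
cat > h.py <<'E'
import numpy as np,cv2
def ray(c,uv,z):
    """undistorted pixel onto plane z"""
    K,E=c["K"],c["extrinsics"]
    d=E[:3,:3]@np.linalg.solve(K,[uv[0],uv[1],1.]);o=E[:3,3]
    return o+d*(z-o[2])/d[2]
def proj(c,P):
    E=c["extrinsics"];p=E[:3,:3].T@(np.array(P,float)-E[:3,3]);q=c["K"]@p
    return q[:2]/q[2]
def fish(c,uv,z):
    K,E=c["K"],c["extrinsics"];a=(np.array(uv)-K[:2,2])/K[0,0];t=np.linalg.norm(a)
    d=E[:3,:3]@np.array([*(a/max(t,1e-9)*np.sin(t)),np.cos(t)]);o=E[:3,3]
    return o+d*(z-o[2])/d[2]
def fproj(c,P):
    K,E=c["K"],c["extrinsics"];p=E[:3,:3].T@(np.array(P,float)-E[:3,3])
    n=np.hypot(p[0],p[1]);t=np.arctan2(n,p[2]);return K[:2,2]+K[0,0]*t*p[:2]/max(n,1e-9)
E
python3 - <<'E'
from workcell import r
from h import *
c=r.camera("top");im=c["img"];hsv=cv2.cvtColor(im,cv2.COLOR_RGB2HSV)
def rect(m,box,z,name):
    k=np.zeros(m.shape,np.uint8);x0,x1,y0,y1=box;k[y0:y1,x0:x1]=m[y0:y1,x0:x1]
    cs=max(cv2.findContours(k,0,2)[0],key=cv2.contourArea);b=cv2.boxPoints(cv2.minAreaRect(cs))
    P=np.array([ray(c,p,z)[:2] for p in b]);e=P[1]-P[0];f=P[2]-P[1]
    print(name,"px",b.mean(0).round(1),"c",P.mean(0).round(4),"sides",np.linalg.norm(e).round(4),np.linalg.norm(f).round(4),"ang",np.degrees(np.arctan2(*e[::-1])).round(1),np.degrees(np.arctan2(*f[::-1])).round(1))
S,V=hsv[...,1],hsv[...,2]
rect((S>130).astype(np.uint8),(250,340,185,270),.026,"board")
rect(((S>130)&(V<100)).astype(np.uint8),(270,315,215,242),.026,"groove")
rect((V<140).astype(np.uint8),(175,215,200,245),.02,"stand")
rect((V<60).astype(np.uint8),(180,210,205,240),.082,"barrel?")
rect((V<60).astype(np.uint8),(380,410,215,240),.0545,"mark?")
x=[cv2.resize(im[a:a+60,b:b+80],None,fx=5,fy=5,interpolation=2) for a,b in((195,155),(198,253),(198,350))]
s=r.camera("scene")["img"];x.append(cv2.resize(s[165:225,165:245],None,fx=5,fy=5,interpolation=2))
cv2.imwrite("pics/crop1.png",np.vstack([np.hstack(x[:2]),np.hstack(x[2:])])[:,:,::-1])
E
```

```text
board px [291.9 228.6] c [ 0.4481 -0.0129] sides 0.1543 0.1473 ang -15.6 -105.7
groove px [291.7 231.7] c [ 0.439 -0.012] sides 0.0406 0.1244 ang -16.4 -106.3
stand px [195.  220.8] c [0.476  0.2513] sides 0.0899 0.0585 ang -10.3 -102.1
barrel? px [195.4 220.1] c [0.4716 0.24  ] sides 0.022 0.0435 ang -7.9 -99.6
mark? px [392.5 226.5] c [ 0.444  -0.2767] sides 0.066 0.0238 ang -91.5 175.2
```

View pics/crop1.png

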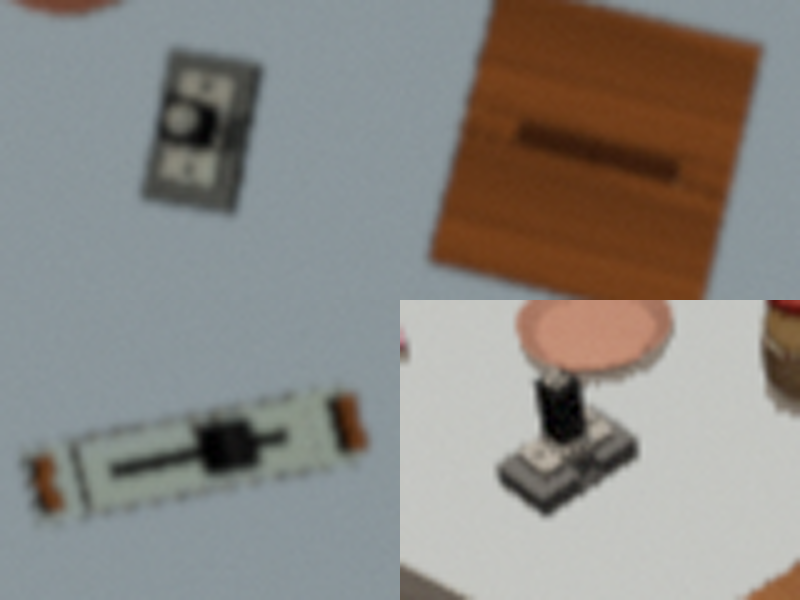

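The crops confirm the choice: a steel foot and black barrel on the grey stand, with the stem top at about px (191.6,218.6). The board groove is centred at px (293,228). The deep-slot block is at the marker track's left end.

```bash
python3 - <<'E'
from workcell import r
from h import *
c=r.camera("top")
print("stem",ray(c,(191.6,218.6),.088),"groove",ray(c,(292.8,228.3),.026),ray(c,(276.6,224.6),.026),ray(c,(309,232),.026))
L,R=ray(c,(359,234.8),.022),ray(c,(420,222.6),.022);print("blocks",L,R,(L+R)/2,np.linalg.norm(L-R))
print("grip",ray(c,(396,227),.0545))
E
python3 -m crank '[[[0.335,-0.313,0],[0,0,3.5],0],[[0.335,-0.313,0],[0,0,3.5],0],[[0.335,-0.313,0],[0,0,3.5],0],[[0.335,-0.313,0],[0,0,3.5],0],[[0.335,-0.313,0],[0,0,3.5],0],[[0.335,-0.313,0],[0,0,3.5],0],[[0.335,-0.313,0],[0,0,3.5],0],[[0.335,-0.313,0],[0,0,3.5],0],[[0.335,-0.313,-0.03],[0,0,3.5],0],[[0.335,-0.313,-0.03],[0,0,3.5],0],[[0.335,-0.313,-0.03],[0,0,3.5],0]]'
python3 - <<'E'
from workcell import r
from h import *
c=r.camera("wrist");cv2.imwrite("pics/w1.png",cv2.resize(c["img"],None,fx=1.5,fy=1.5)[:,:,::-1])
np.savez("pics/w1.npz",**c);print(c["K"],c["extrinsics"].round(3),r.observe()["contact_force"])
E
```

```text
stem [0.4749535 0.2488948 0.088    ] groove [ 0.44798645 -0.01548122  0.026     ] [0.45915499 0.02817117 0.026     ] [ 0.43685743 -0.0589791   0.026     ]
blocks [ 0.42609921 -0.19473914  0.022     ] [ 0.4550003  -0.36287654  0.022     ] [ 0.44054976 -0.27880784  0.022     ] 0.17060321640591608
grip [ 0.44238519 -0.2858053   0.0545    ]
clock: 1.62
eef_pos: [0.4713, 0.2464, 0.1761]
tcp_rot: [0.089, 0.996, 0.0, 0.0]
contact_force: [0.3, 0.6, -0.1]
grip_width: 0.0941
[[297.31863964   0.         252.70921933]
 [  0.         297.31863964 190.71995226]
 [  0.           0.           1.        ]] [[ 0.177  0.944  0.278  0.39 ]
 [ 0.984 -0.17  -0.048  0.261]
 [ 0.002  0.282 -0.959  0.355]
 [ 0.     0.     0.     1.   ]] [ 0.93801883 -0.11962609  0.4757525 ]
```

View pics/w1.png

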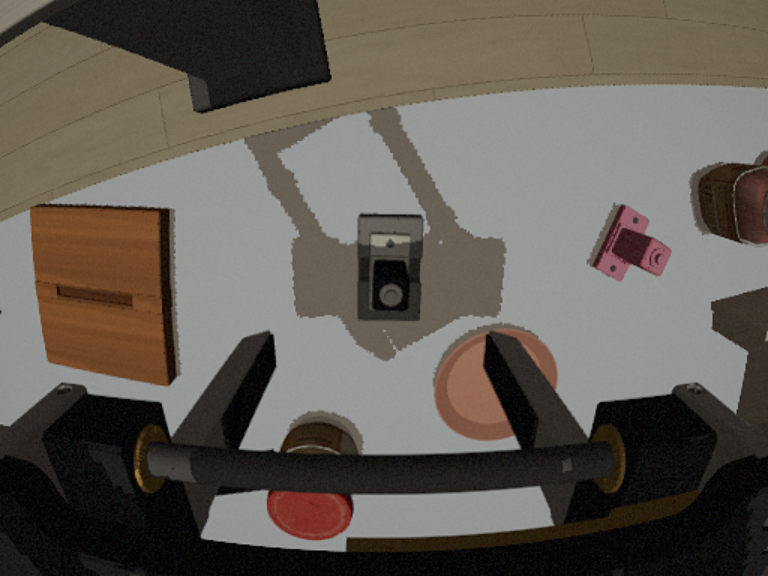

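The wrist view shows the gauge upright between the jaws: stem top at (391,294) of the 1.5x picture, stand top edges at columns 359 and 421. The dish and red jar are clear of the descent.

Run:
```python
from h import *
c=dict(np.load("pics/w1.npz"))
f=lambda u,v,z:fish(c,(u/1.5,v/1.5),z)
print("stem",f(391,294,.088))
P=[f(*p,.02) for p in((359,234),(422,232),(420,319),(358,319))];print(np.round(P,4),np.mean(P,0))
for a,b in((0,3),(1,2)):
    e=P[b]-P[a];print(np.degrees(np.arctan2(e[1],e[0])),np.linalg.norm(e))
g,h=c["extrinsics"],c["img"]
print("barrel top", [f(*p,.082).round(4) for p in((374,262),(408,262),(373,310),(409,310))])
print("groove",[f(*p,.026).round(4) for p in((57,291),(131,300))])
```

```text
stem [0.47410551 0.25395953 0.088     ]
[[0.444  0.2364 0.02  ]
 [0.4509 0.284  0.02  ]
 [0.5205 0.2716 0.02  ]
 [0.5115 0.2225 0.02  ]] [0.48170081 0.25363003 0.02      ]
-11.5613678207318 0.06895916594617924
-10.029520375975187 0.0706705811095928
barrel top [array([0.4533, 0.2469, 0.082 ]), array([0.4571, 0.268 , 0.082 ]), array([0.4847, 0.2404, 0.082 ]), array([0.4888, 0.2635, 0.082 ])]
groove [array([ 0.4365, -0.0548,  0.026 ]), array([0.4598, 0.03  , 0.026 ])]
```

```bash
python3 -m crank '[[[0.003,0.006,-0.05],[0,0,0],0],[[0.003,0.006,-0.1],[0,0,0],0],[[0.003,0.006,-0.137],[0,0,0],0],[[0.003,0.006,-0.137],[0,0,0],100],[[0.003,0.006,-0.137],[0,0,0],150],[[0.003,0.006,-0.137],[0,0,0],170],[[0.003,0.006,-0.137],[0,0,0],255],[[0.003,0.006,-0.137],[0,0,0],255],[[0.003,0.006,-0.137],[0,0,0],255],[[0.003,0.006,-0.137],[0,0,0],255]]' 40
```

```text
clock: 2.92
eef_pos: [0.4746, 0.2516, 0.0385]
tcp_rot: [0.089, 0.996, 0.0, 0.0]
contact_force: [0.5, 0.8, 0.8]
grip_width: 0.0272
```

```bash
python3 -m crank '[[[0,0,0],[0,0,0],255],[[0,0,0],[0,0,0],255],[[0,0,0.03],[0,0,0],255],[[0,0,0.08],[0,0,0],255],[[-0.01,-0.06,0.08],[0,0,-2],255],[[-0.015,-0.12,0.08],[0,0,-5.5],255],[[-0.02,-0.18,0.08],[0,0,-5.5],255],[[-0.027,-0.24,0.08],[0,0,-5.5],255],[[-0.027,-0.265,0.08],[0,0,-5.5],255],[[-0.027,-0.265,0.06],[0,0,-5.5],255],[[-0.027,-0.265,0.06],[0,0,-5.5],255],[[-0.027,-0.265,0.06],[0,0,-5.5],255]]' 40
python3 - <<'E'
from workcell import r
from h import *
w=r.camera("wrist");t=r.camera("top");s=r.camera("scene")
np.savez("pics/w2.npz",**w);np.savez("pics/t2.npz",**t);np.savez("pics/s2.npz",**s)
a=cv2.resize(w["img"][110:290,150:370],None,fx=3,fy=3)
cv2.imwrite("pics/w2.png",a[:,:,::-1]);print(r.observe())
p=proj(s,[.448,-.013,.06]);print(p,proj(t,[.448,-.013,.06]))
u,v=p.astype(int);b=cv2.resize(s["img"][v-40:v+40,u-50:u+50],None,fx=4,fy=4)
u,v=proj(t,[.448,-.013,.06]).astype(int);d=cv2.resize(t["img"][v-40:v+40,u-50:u+50],None,fx=4,fy=4)
cv2.imwrite("pics/st2.png",np.hstack([b,d])[:,:,::-1])
E
```

```text
clock: 4.42
eef_pos: [0.4474, -0.0132, 0.0985]
tcp_rot: [0.137, 0.991, 0.0, -0.0]
contact_force: [0.7, 0.1, -3.2]
grip_width: 0.0235
{'clock': 4.575, 'q': array([-1.84751845e-01,  1.77903635e-01,  1.92972691e+00,  4.89311867e-05,
        1.03305749e+00, -1.48184127e+00]), 'joint_vel': array([-0.00043876, -0.001183  ,  0.00236795,  0.00173247, -0.00117496,
        0.00115348]), 'joint_torque': array([-9.57571878e-02, -3.15970552e+01, -2.04937792e+01, -1.53332041e-02,
        7.95849762e-02,  9.92188034e-04]), 'eef_pos': array([ 0.44798105, -0.01310185,  0.09896469]), 'tcp_rot': array([ 1.36439057e-01,  9.90648363e-01, -6.62314167e-07,  4.52797092e-04]), 'contact_force': array([-0.08173466, -0.89570909, -2.07566743]), 'ft_torque': array([-0.00994094, -0.02859836, -0.00314503]), 'grip_width': 0.023907490069594785}
[260.6052328  222.36232856] [292.82560414 227.33481343]
```

View pics/w2.png

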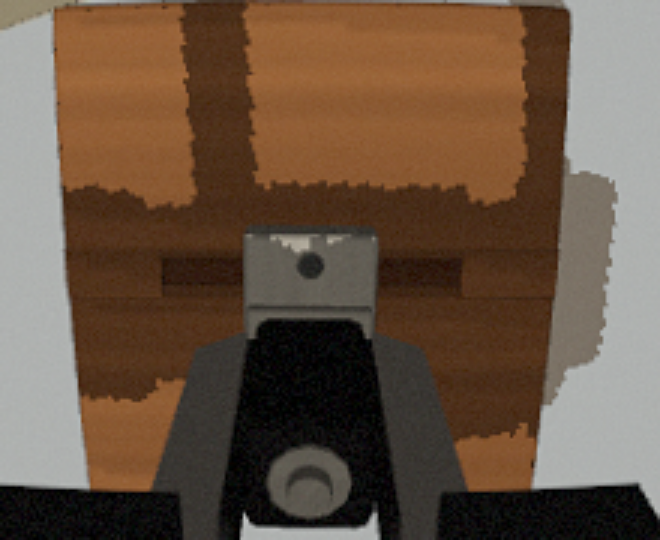

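View pics/st2.png

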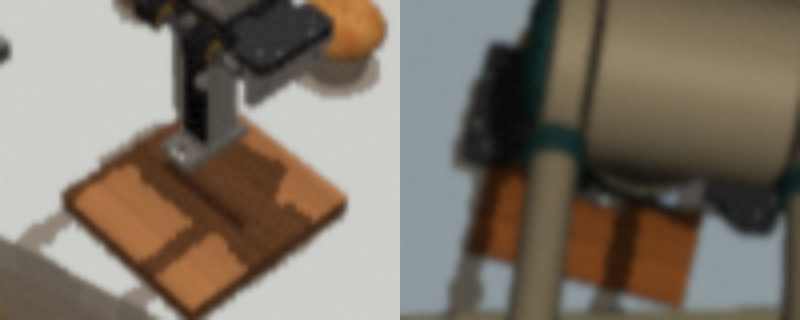

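The wrist view shows the gauge square and upright over the groove: foot near edge at v≈232 with u 245–376, stem top at (309,487), groove band at v 250–297 with u 162–462. I compare gauge and groove in this same view.

Run:
```python
from h import *
c=dict(np.load("pics/w2.npz"));f=lambda u,v,z:fish(c,(u/3+150,v/3+110),z)
tcp=np.array([.448,-.0131,.099]);y=np.radians(-15.7)
R=np.array([[np.cos(y),np.sin(y)],[-np.sin(y),np.cos(y)]]) # world->board axes
b=lambda P:(R@(P[:2]-tcp[:2])*1000).round(1)
for z in(.022,.026,.030):
    print("z",z,"band L/R",[b(f(*p,z)) for p in((80,250),(80,296),(540,252),(540,298))],"groove",[b(f(*p,z)) for p in((162,258),(162,292),(462,259),(462,291))])
    print(" board sides",[b(f(*p,z)) for p in((62,180),(566,180))])
fz=tcp[2]+.019-.038
print("foot near edge (bottom/top)",[b(f(*p,fz+.01)) for p in((245,234),(376,234))],[b(f(*p,fz)) for p in((245,230),(377,230))])
print("stem top",b(f(309,490,fz+.068)),"collar",b(f(309,481,fz+.0635)))
print("jaw yaw",2*np.degrees(np.arctan2(.99065,.13644))-90-90)
```

```text
z 0.022 band L/R [array([ -5.4, -69.8]), array([  9.6, -71. ]), array([-4.6, 71.3]), array([10.4, 72.5])] groove [array([ -2.9, -44.2]), array([  8. , -44.8]), array([-2.5, 46.9]), array([ 7.8, 47.4])]
 board sides [array([-27.4, -73.9]), array([-27.4,  78. ])]
z 0.026 band L/R [array([ -6.6, -68.7]), array([  8.1, -69.9]), array([-5.9, 70.2]), array([ 8.9, 71.4])] groove [array([ -4.2, -43.5]), array([  6.6, -44.1]), array([-3.7, 46.1]), array([ 6.4, 46.7])]
 board sides [array([-28.3, -72.8]), array([-28.2,  76.8])]
z 0.03 band L/R [array([ -7.9, -67.6]), array([  6.7, -68.8]), array([-7.1, 69.1]), array([ 7.5, 70.3])] groove [array([ -5.4, -42.8]), array([  5.2, -43.4]), array([-5. , 45.4]), array([ 5. , 45.9])]
 board sides [array([-29.2, -71.6]), array([-29.1,  75.6])]
foot near edge (bottom/top) [array([-29.7, -13.8]), array([-29.7,  14.9])] [array([-27.8, -14.5]), array([-27.8,  15.9])]
stem top [-0.9  0.1] collar [0.1 0.1]
jaw yaw -15.683766702634614
```

```bash
python3 -m crank '[[[0.001,0,-0.018],[0,0,0],255],[[0.001,0,-0.036],[0,0,0],255],[[0.001,0,-0.036],[0,0,0],255],[[0.001,0,-0.036],[0,0,0],255]]'
python3 -m crank '[[[0,0,-0.002],[0,0,0],255],[[0,0,-0.004],[0,0,0],255],[[0,0,-0.006],[0,0,0],255],[[0,0,-0.006],[0,0,0],255]]'
```

```text
clock: 5.08
eef_pos: [0.4493, -0.0133, 0.0632]
tcp_rot: [0.137, 0.991, -0.0, 0.001]
contact_force: [0.8, 0.0, -3.2]
grip_width: 0.0236
clock: 5.58
eef_pos: [0.4484, -0.0134, 0.0564]
tcp_rot: [0.137, 0.991, 0.0, -0.0]
contact_force: [-0.1, -0.4, -2.3]
grip_width: 0.0241
```

```bash
python3 -m crank '[[[0,0,-0.001],[0,0,0],255],[[0,0,-0.002],[0,0,0],255],[[0,0,-0.003],[0,0,0],255],[[0,0,-0.004],[0,0,0],255],[[0,0,-0.005],[0,0,0],255],[[0,0,-0.005],[0,0,0],255]]'
```

```text
clock: 6.32
eef_pos: [0.4487, -0.0134, 0.0517]
tcp_rot: [0.137, 0.991, 0.0, 0.0]
contact_force: [-0.1, 0.1, 0.5]
grip_width: 0.024
```

```bash
for i in 1; do python3 -m crank '[[[0,0,-0.0005],[0,0,0],255],[[0,0,-0.001],[0,0,0],255],[[0,0,-0.001],[0,0,0],255]]'; done
python3 -m crank '[[[0,0,-0.0005],[0,0,0],255],[[0,0,-0.001],[0,0,0],255],[[0,0,-0.001],[0,0,0],255]]'
python3 -m crank '[[[0,0,-0.0005],[0,0,0],255],[[0,0,-0.001],[0,0,0],255],[[0,0,-0.001],[0,0,0],255]]'
```

```text
clock: 6.7
eef_pos: [0.4486, -0.0134, 0.0506]
tcp_rot: [0.137, 0.991, 0.0, 0.0]
contact_force: [-0.9, 1.0, 2.3]
grip_width: 0.0237
clock: 7.08
eef_pos: [0.4487, -0.0134, 0.0495]
tcp_rot: [0.137, 0.991, 0.0, 0.0]
contact_force: [-1.6, 0.7, 1.9]
grip_width: 0.0239
clock: 7.45
eef_pos: [0.4486, -0.0134, 0.0485]
tcp_rot: [0.137, 0.991, 0.0, 0.0]
contact_force: [0.1, 0.3, 1.8]
grip_width: 0.0234
```

```bash
python3 -m crank '[[[0,0,-0.0005],[0,0,0],255],[[0,0,-0.001],[0,0,0],255],[[0,0,-0.001],[0,0,0],255]]'
python3 -m crank '[[[0,0,-0.0005],[0,0,0],255],[[0,0,-0.0005],[0,0,0],255]]'
```

```text
clock: 7.82
eef_pos: [0.4487, -0.0134, 0.0475]
tcp_rot: [0.137, 0.991, 0.0, 0.0]
contact_force: [-1.4, -0.0, 2.4]
grip_width: 0.0238
clock: 8.07
eef_pos: [0.4486, -0.0134, 0.047]
tcp_rot: [0.137, 0.991, 0.0, 0.0]
contact_force: [-0.4, 0.1, 2.0]
grip_width: 0.0237
```

```bash
python3 -m crank '[[[0,0,-0.0005],[0,0,0],255],[[0,0,-0.0005],[0,0,0],255]]'
```

```text
clock: 8.32
eef_pos: [0.4487, -0.0134, 0.0465]
tcp_rot: [0.137, 0.991, 0.0, 0.0]
contact_force: [0.2, 0.2, 1.9]
grip_width: 0.0237
```

```bash
python3 -m crank '[[[0,0,-0.0005],[0,0,0],255],[[0,0,-0.0005],[0,0,0],255]]'
```

```text
clock: 8.57
eef_pos: [0.4486, -0.0134, 0.0459]
tcp_rot: [0.137, 0.991, 0.0, -0.0]
contact_force: [0.1, 0.2, 2.0]
grip_width: 0.0238
```

```bash
python3 -m crank '[[[0,0,-0.0005],[0,0,0],255],[[0,0,-0.0005],[0,0,0],255]]'
```

```text
clock: 8.82
eef_pos: [0.4486, -0.0134, 0.0455]
tcp_rot: [0.137, 0.991, 0.0, 0.0]
contact_force: [-0.7, -0.1, 2.4]
grip_width: 0.0238
```

```bash
python3 -m crank '[[[0,0,-0.0005],[0,0,0],255],[[0,0,-0.0005],[0,0,0],255]]'
```

```text
clock: 9.07
eef_pos: [0.4486, -0.0134, 0.045]
tcp_rot: [0.137, 0.991, 0.0, 0.0]
contact_force: [0.5, 0.5, 2.9]
grip_width: 0.0236
```

```bash
python3 -m crank '[[[0,0,-0.0005],[0,0,0],255],[[0,0,-0.0005],[0,0,0],255]]'
```

```text
clock: 9.32
eef_pos: [0.4486, -0.0134, 0.0449]
tcp_rot: [0.137, 0.991, 0.0, 0.0]
contact_force: [-1.2, 0.4, 6.1]
grip_width: 0.0238
```

```bash
python3 -m crank '[[[0,0,-0.0003],[0,0,0],255],[[0,0,-0.0003],[0,0,0],255],[[0,0,-0.0003],[0,0,0],255]]'
```

```text
clock: 9.7
eef_pos: [0.4487, -0.0134, 0.0449]
tcp_rot: [0.137, 0.991, 0.0, 0.0]
contact_force: [-2.3, -0.4, 9.1]
grip_width: 0.0241
```

```bash
python3 -m crank '[[[0,0,-0.0002],[0,0,0],255],[[0,0,-0.0002],[0,0,0],255],[[0,0,-0.0002],[0,0,0],255],[[0,0,-0.0002],[0,0,0],255],[[0,0,-0.0002],[0,0,0],255]]'
python3 - <<'E'
from workcell import r
o=r.observe();print(o["contact_force"],o["ft_torque"],o["eef_pos"])
E
```

```text
clock: 10.32
eef_pos: [0.4486, -0.0134, 0.0449]
tcp_rot: [0.137, 0.991, 0.0, 0.0]
contact_force: [-2.1, 1.3, 9.9]
grip_width: 0.0236
[-2.08677048  1.31067195  9.89402314] [0.02080032 0.46117638 0.00940774] [ 0.44862982 -0.01343862  0.04485836]
```

Run:
```python
from workcell import r
from h import *
w=r.camera("wrist");s=r.camera("scene");np.savez("pics/w3.npz",**w);np.savez("pics/s3.npz",**s)
a=cv2.resize(w["img"][130:290,180:330],None,fx=3.5,fy=3.5)
u,v=proj(s,[.449,-.013,.05]).astype(int);b=cv2.resize(s["img"][v-40:v+40,u-18:u+17],(245,560),interpolation=2)
cv2.imwrite("pics/w3.png",np.hstack([a,b])[:,:,::-1])
for i in range(3):
    r.camera("top");o=r.observe();print(o["contact_force"].round(1),o["ft_torque"].round(2))
```

```text
[-2.3  0.6  9.5] [ 0.03  0.42 -0.03]
[-1.8  0.2 10.2] [ 0.05  0.45 -0.01]
[-2.   0.2  9.5] [ 0.02  0.48 -0.02]
```

View pics/w3.png

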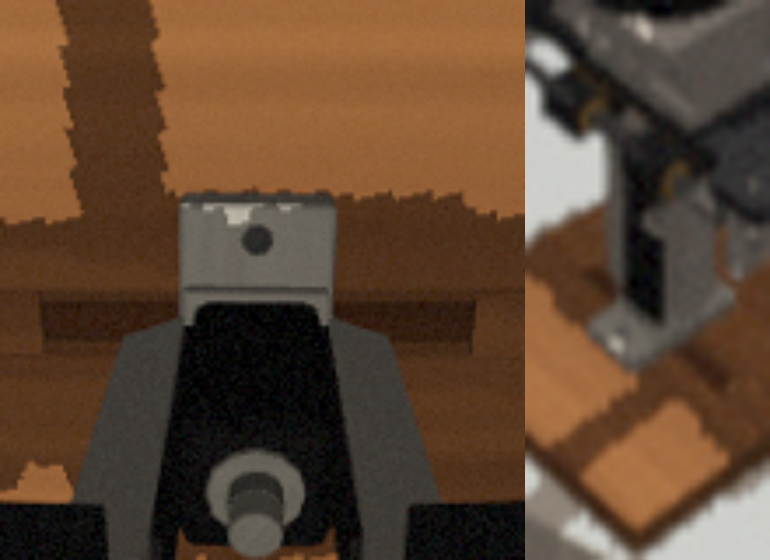

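The gauge sits flat across the groove in this view. The stem has risen clearly, with its top at crop (255,535) and its collar at (255,492). I add a little force towards 14 N and compute the rise.

```bash
python3 -m crank '[[[0,0,-0.0002],[0,0,0],255],[[0,0,-0.0002],[0,0,0],255],[[0,0,-0.0002],[0,0,0],255],[[0,0,-0.0002],[0,0,0],255]]'
python3 - <<'E'
from h import *
f=lambda c,u,v,z:fish(c,(u,v),z)
c=dict(np.load("pics/w3.npz"));g=lambda u,v,z:f(c,u/3.5+180,v/3.5+130,z)
fz=.0449+.019-.038
k=g(255,492,fz+.0635);print("collar",k)
for d in range(0,13,1): print(d,((g(255,535,fz+.068+d/1000)-k)[:2]*1000).round(1), end=" ")
# same method on earlier view with value 0
c2=dict(np.load("pics/w2.npz"));h=lambda u,v,z:f(c2,u/3+150,v/3+110,z);fz=.0799
k=h(309,481,fz+.0635);print()
for d in(-2,0,2,4): print(d,((h(309,490,fz+.068+d/1000)-k)[:2]*1000).round(1))
# board top from visual: lengths of groove at z
for z in(.022,.026,.03): print(z,np.linalg.norm(g(40,320,z)-g(475,327,z)), g(257,321,z)[:2])
E
```

```text
clock: 11.08
eef_pos: [0.4486, -0.0134, 0.0448]
tcp_rot: [0.137, 0.991, 0.0, 0.0]
contact_force: [-2.4, 0.6, 11.4]
grip_width: 0.024
collar [ 0.44967841 -0.01340786  0.0894    ]
0 [ 4.7 -1.3] 1 [ 4.  -1.1] 2 [ 3.4 -1. ] 3 [ 2.7 -0.8] 4 [ 2.1 -0.6] 5 [ 1.4 -0.4] 6 [ 0.8 -0.2] 7 [ 0.1 -0.1] 8 [-0.5  0.1] 9 [-1.2  0.3] 10 [-1.9  0.5] 11 [-2.5  0.7] 12 [-3.2  0.9] 
-2 [ 0.3 -0.1]
0 [-0.9  0.2]
2 [-2.1  0.6]
4 [-3.4  0.9]
0.022 0.09275868105055209 [ 0.44953307 -0.01278379]
0.026 0.09092382904094037 [ 0.44794334 -0.01235302]
0.03 0.0890889770313287 [ 0.44635361 -0.01192224]
```

The probe value comes out at about 7 to 8.5 mm from the stem and 7.5 mm from the force trace. That puts the depth at about 4.5 mm, shallow, so the marker goes to the right end. About 14 N total was held. Now I relieve the force and release.

```bash
python3 -m crank '[[[0,0,0.0004],[0,0,0],255],[[0,0,0.0008],[0,0,0],255],[[0,0,0.0008],[0,0,0],255],[[0,0,0.0008],[0,0,0],150],[[0,0,0.0008],[0,0,0],120],[[0,0,0.0008],[0,0,0],60],[[0,0,0.0008],[0,0,0],0],[[0,0,0.0008],[0,0,0],0],[[0,0,0.0008],[0,0,0],0]]'
```

```text
clock: 12.2
eef_pos: [0.4486, -0.0134, 0.0446]
tcp_rot: [0.137, 0.991, 0.0, -0.0]
contact_force: [-0.3, -0.5, 0.9]
grip_width: 0.0804
```

```bash
python3 -m crank '[[[0,0,0],[0,0,0],0],[[0,0,0.05],[0,0,0],0],[[0,0,0.1],[0,0,0],0],[[0,-0.06,0.1],[0,0,8],0],[[-0.002,-0.12,0.1],[0,0,18],0],[[-0.004,-0.18,0.1],[0,0,25.5],0],[[-0.006,-0.24,0.1],[0,0,25.5],0],[[-0.006,-0.2725,0.1],[0,0,25.5],0],[[-0.006,-0.2725,0.1],[0,0,25.5],0],[[-0.006,-0.2725,0.1],[0,0,25.5],0],[[-0.006,-0.2725,0.1],[0,0,25.5],0]]'
python3 - <<'E'
from workcell import r
from h import *
w=r.camera("wrist");t=r.camera("top");np.savez("pics/w4.npz",**w);np.savez("pics/t4.npz",**t)
a=cv2.resize(w["img"],(560,420))
u,v=proj(t,[.449,-.013,.03]).astype(int);b=cv2.resize(t["img"][v-35:v+35,u-20:u+20],(240,420),interpolation=2)
cv2.imwrite("pics/w4.png",np.hstack([a,b])[:,:,::-1])
E
```

```text
clock: 13.58
eef_pos: [0.4425, -0.2844, 0.1446]
tcp_rot: [-0.086, 0.996, 0.0, -0.0]
contact_force: [-1.0, 0.6, -0.3]
grip_width: 0.0936
```

View pics/w4.png

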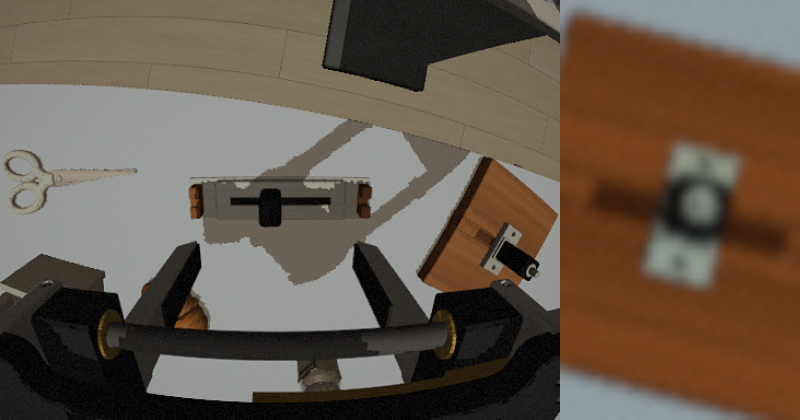

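The wrist view shows the gauge standing on the groove, and the marker grip at (270,212) between the jaws. The shallow block is on the image's left, which is -y.

Run:
```python
from h import *
c=dict(np.load("pics/w4.npz"));k=512/560
hs=c["img"].max(2)<40;m=np.zeros_like(hs);m[165:212,232:262]=hs[165:212,232:262];ys,xs=np.nonzero(m);print(xs.min(),xs.max(),ys.min(),ys.max())
print("grip",fish(c,(270*k,214*k),.0545))
L,R=fish(c,(365*k,198*k),.022),fish(c,(196*k,199*k),.022);print(L,R,(L+R)/2,np.linalg.norm(L-R),np.degrees(np.arctan2(*(L-R)[:2])))
```

```text
232 261 172 206
grip [ 0.44513736 -0.28904059  0.0545    ]
[ 0.42325262 -0.19863556  0.022     ] [ 0.45252895 -0.36197316  0.022     ] [ 0.43789079 -0.28030436  0.022     ] 0.16594058013268162 -10.161686169884108
```

```bash
python3 -m crank '[[[0.001,-0.003,-0.05],[0,0,0],0],[[0.001,-0.003,-0.1],[0,0,0],0],[[0.001,-0.003,-0.1146],[0,0,0],0],[[0.001,-0.003,-0.1146],[0,0,0],120],[[0.001,-0.003,-0.1146],[0,0,0],255],[[0.001,-0.003,-0.1146],[0,0,0],255],[[0.001,-0.003,-0.1146],[0,0,0],255],[[0.001,-0.003,-0.1146],[0,0,0],255],[[0.001,-0.003,-0.1146],[0,0,0],255]]' 8
python3 -m crank '[[[0,0,0],[0,0,0],255],[[0,0,0],[0,0,0],255],[[0.0017,-0.01,0],[0,0,0],255],[[0.0034,-0.02,0],[0,0,0],255],[[0.0048,-0.028,0],[0,0,0],255],[[0.0048,-0.028,0],[0,0,0],255]]'
```

```text
clock: 14.8
eef_pos: [0.4436, -0.289, 0.0301]
tcp_rot: [-0.085, 0.996, -0.0, 0.0]
contact_force: [-0.0, 0.6, 0.1]
grip_width: 0.0373
clock: 15.55
eef_pos: [0.4488, -0.3187, 0.03]
tcp_rot: [-0.085, 0.996, -0.001, 0.0]
contact_force: [0.8, -2.2, -1.6]
grip_width: 0.02
```

```bash
python3 -m crank '[[[0.0004,-0.002,0],[0,0,0],255],[[0.0004,-0.002,0],[0,0,0],255]]'
python3 -m crank '[[[0.0003,-0.002,0],[0,0,0],255],[[0.0003,-0.002,0],[0,0,0],255]]'
```

```text
clock: 15.8
eef_pos: [0.4488, -0.319, 0.03]
tcp_rot: [-0.085, 0.996, -0.0, 0.0]
contact_force: [0.9, -0.5, -0.4]
grip_width: 0.0204
clock: 16.05
eef_pos: [0.449, -0.32, 0.0299]
tcp_rot: [-0.085, 0.996, 0.001, -0.0]
contact_force: [1.0, 3.7, 0.9]
grip_width: 0.0197
```

```bash
python3 -m crank '[[[0.0003,-0.0015,0],[0,0,0],255],[[0.0003,-0.0015,0],[0,0,0],255]]'
```

```text
clock: 16.3
eef_pos: [0.449, -0.3201, 0.0299]
tcp_rot: [-0.085, 0.996, 0.002, -0.0]
contact_force: [1.0, 6.9, 3.2]
grip_width: 0.0196
```

The marker is at its stop: the force is rising with no motion, and y≈-0.320 matches the expected right end at about -0.319. I release it and retreat.

```bash
python3 -m crank '[[[-0.0003,0.0015,0],[0,0,0],255],[[-0.0003,0.0015,0],[0,0,0],150],[[-0.0003,0.0015,0],[0,0,0],100],[[-0.0003,0.0015,0],[0,0,0],0],[[-0.0003,0.0015,0],[0,0,0],0],[[-0.0003,0.0015,0],[0,0,0],0],[[-0.0003,0.0015,0.05],[0,0,0],0],[[-0.0003,0.0015,0.1],[0,0,0],0],[[-0.03,0.0015,0.13],[0,0,0],0],[[-0.03,0.0015,0.13],[0,0,0],0],[[-0.03,0.0015,0.13],[0,0,0],0]]'
python3 - <<'E'
from workcell import r
from h import *
s=r.camera("scene");t=r.camera("top");w=r.camera("wrist")
u,v=proj(s,[.445,-.15,.03]).astype(int);a=cv2.resize(s["img"][v-75:v+75,u-100:u+100],(560,420),interpolation=2)
u,v=proj(t,[.449,-.013,.03]).astype(int);b=cv2.resize(t["img"][v-35:v+35,u-20:u+20],(240,420),interpolation=2)
cv2.imwrite("pics/f.png",np.vstack([np.hstack([a,b]),cv2.resize(w["img"][100:215,100:500],(800,180))])[:,:,::-1])
E
```

```text
clock: 17.68
eef_pos: [0.4194, -0.3206, 0.1593]
tcp_rot: [-0.085, 0.996, 0.0, -0.0]
contact_force: [-0.5, 0.0, 0.8]
grip_width: 0.094
```

View pics/f.png

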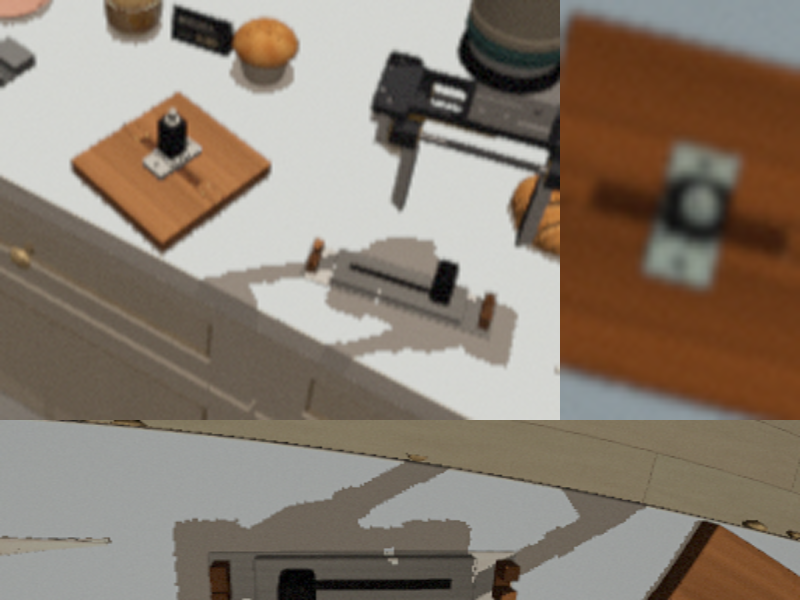

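The scene crop shows the gauge upright and square on the board at (172,140) and the marker grip at the right end of its slot at (443,282), beside the shallow block. The arm is clear of everything.

```bash
python3 -c "
from workcell import r
print(r.hand_in())"
```

```text
the job is handed in; nothing more can be done
None
```

I took the depth gauge from its stand, pressed it flat across the groove, left it standing there, and slid the wear marker fully to its right (shallow) end. The job is handed in at about 18 s on the clock, and no verdict was reported.

- **Press:** by the wrist reading plus the gauge's weight, the force peaked at about 14 N and was held above about 12 N for well over a second, far below 25 N.
- **Depth:** about 4.5 mm. The force trace put the probe about 7.5 mm in, and the stem's rise in the wrist image put it 7 to 8.5 mm in. Both mean clearly less than 7 mm deep.
- **Marker:** it reached its stop, with force rising and no further motion at y ≈ -0.320 m. The final picture shows it at the slot's right end.
- **Last checks:** the pictures show the gauge upright and square in the groove, 1 to 2 mm off its centre line, with the arm clear. I left the jars, muffin and dish alone and did not measure their positions again.
- **Disagreements:** top and wrist views differed by up to 5 mm in y on the gauge before the grasp, and the closing jaws took that up. While pressing there was a steady sideways force of about 2 N, which vanished on release.

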